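Set the depth dial and start the key machine

ROBOT

A 7-joint arm with a two-finger parallel gripper is mounted at the origin on the work surface. World frame = base frame: x ahead of the robot, y to its left, z up, the work surface at z = 0. Lengths are in m, angles in rad, forces in N, time in s.
With the tool pointing down it reaches from about 0.35 to 0.9 m from the base axis. Payload 8.1 kg.
Tool frame: the origin (TCP) lies at the very end of the fingers, on their centre line; the grasp point (between the pads) lies 19 mm behind it; z points along the fingers, y is the line along which they close (so a half turn about z gives the same grasp; the last joint's range is limited). The gripper opens to 92 mm and grips with 3 to 60 N. Pads are 19 mm wide; open, the fingers measure 130 mm over their backs; the gripper's body (75 mm by 190 mm) begins 47 mm behind the grasp point.
Start: joints at [-1.343, 0.434, 0.025, 1.573, -0.012, 1.134, -0.075], TCP at [0.203, 0.591, 0.191] pointing down, gripper open.
Joint ranges: [-2.62, 2.62], [-0.44, 2.09], [-1.27, 1.32], [0.08, 2.57], [-1.32, 4.46], [0.12, 2], [-2.74, 2.74]. Speed limits (rad/s): [2.22, 2.22, 3.01, 3.01, 3.14, 3.14, 3.14].

INTERFACE

Orientations are given as a rotation vector (axis times angle).
In Python, from cell import arm gives the robot as it stands.
- The arm moves only by the tool drive_tool, never from a script. Its argument "targets" is a list of rows, each a list of 7 numbers: the turn, a rotation vector about the world's x, y, z in units of 5 degrees (1.0 is 5 degrees), then the shift along the world's x, y, z in units of 40 mm (1.0 is 40 mm), then the opening, from 0 (shut) to 1 (fully open). In form: [[wx, wy, wz, dx, dy, dz, fingers], ...]. A call has 1 to 5 rows; each row is the pose to reach, as a shift and turn from the pose commanded when the call began; what a row does not reach only later rows make up. A row lasts 1/10 s, in which the tool goes at most 50 mm and 8.59 degrees, less where a joint would pass 70% of its speed; a pose out of reach is approached as far as the arm can. A call with a gripper value outside its range is refused whole. The fingers move at their own pace and stop on an object; "force" is the grip in N (left out, the last holds). Time passes only in rows, so rows that repeat a pose let the fingers close. It gives the time, the measured TCP pose, the force, the opening and the grip force at its end, in the units of the state.
- arm.observe(): the state, without advancing time (a new reading comes with each control period).
- arm.get_image(name): name is "side" or "top" or "wrist"; returns a dict with "pixels" (400x640x3 uint8, red, green, blue), "intrinsics" (3x3 intrinsics, pixels), "k1" (the pictures are not rectified: a ray, as slopes to the right and down, at radius r is drawn at 1 + k1 r^2 times it, then the intrinsics apply), "rvec" (rotation vector, rad) and "tvec" (3), from world to camera coordinates, as OpenCV has them; the wrist camera has in their place "mount" (4x4, takes a point from camera to tool coordinates, whose origin is the TCP and whose axes are the flange's). Camera axes: x right, y down, z forward; pixel columns grow to the right and rows downward; lengths in m; the calibration is good to about 2 mm. A picture is of the moment at which its call begins: read the wrist's pose just before it. There is no depth.
- arm.sign_off(): hands the job in; it is judged then, once.
The state is a dict: "clock": time; "joints": joint angles; "dq": joint speeds; "joint_efforts": joint torques, N m; "position": TCP position; "ee_rot": TCP orientation; "force": force on the tool from outside, world axes, zero at the start; "ft_torque": the same for the moment, N m; "width": opening from 0.0 (shut) to 1.0 (fully open); "gripper_force": force on a finger pad.
Only numpy, scipy, OpenCV 4.12 (cv2) and the standard library are available. Lean on these libraries where they do the work, as an engineer would, in place of code of your own. Each camera call takes 0.05 s, during which the arm holds its last target. There are 200 camera calls.

TASK

Get the key machine ready to cut: with a fingertip rubbing along the knurled edge of the large dial, turn it clockwise, click by click, until it clicks home with its white line at the long tick. Then press the raised half of the rocker switch on the machine's side so that it rocks over and stays on, and take the hand clear. Nothing is picked up: leave the small knob and all the loose things as they lie.

Things in the scene. Friction and masses are not known exactly. Their poses are not given: they have to be found in the camera images.
- machine: grey key machine, fixed; origin on the counter right below the dial's axis, z up, x to its back, y to its left. Flat deck 80 mm up, from 130 mm in front to 130 mm behind and 140 mm right to 300 mm left of the axis. Vises and cutter stand beyond 135 mm to the left (up to 165 mm above the counter); the small knob stands 122 mm from the axis, back and right
- dial_centre (a point): centre of the large dial's flat top, on its upright axis, 108 mm above the counter; axes as the machine's. The dial is dark steel, 98 mm across over 36 upright ridges (2.5 mm proud, 5 mm wide, full height from 9 to 23 mm above the deck), too wide for fingers to span, 24 mm thick, its underside 4 mm above the deck. A white line on top runs out to its edge
- long_tick (a point): outer end of the long tick, 72 mm from the dial's axis on the machine's back side (+x), 82 mm above the counter. Four flat black ticks lie on the deck around the dial: three are 8 mm long, this one is 20 mm long and thicker
- dial (a joint): angle of the large dial in rad, growing clockwise seen from above. It clicks in at 0, 0.524, 1.047 (white line at the long tick) and 1.571, each at a tick; it starts at the first or second. Between clicks a detent spring must be overcome (up to about 0.16 N m, 4 N at the edge); past half-way it pulls the dial on into the next click and holds it there
- rocker_raised (a point): point on top of the rocker, mid-way along the half that is up while off (15 mm from the pivot towards the machine's back), 90 mm above the counter when off; it moves with the rocker: a red plate 50 mm long (along the machine's x), 26 wide, 10 thick, pivoted at its middle 82 mm up on a black switch box (top 74 mm up) on the machine's right side, 176 mm right of the dial's axis
- rocker (a joint): angle of the rocker in rad: 0 off (back half up), 0.44 on (back half down). It snaps over past the middle and stays; about 6 N on the raised half flips it, and that point then goes down about 6.5 mm
- small_knob_mark (a point): edge of the top of the small knurled knob (30 mm across, 20 mm tall) on the deck, which is to stay as it is; the point turns with the knob
- blank_a: brass key blank, 61 x 25 x 3 mm, lying on the machine's deck behind the dial; origin under its middle, x along the blade
- blank_b: brass key blank, 61 x 25 x 3 mm, lying on the counter just right of the machine, behind the switch box; origin under its middle, x along the blade
- brush: small orange brush, 140 mm long and 20 mm thick, lying on the deck in front of the vises; origin under its middle, x along its length
- caliper: stainless steel caliper, 220 mm long, 60 mm over the jaws, 8 mm thick, lying on the counter right of the machine; origin under the middle of the beam, x along the beam
- cam: silver-painted lock cylinder, 29 mm across, 30 mm tall, standing on the deck in front of the dial, to the right; origin under its middle

How it is judged:
By the outcome, as a careful person would: the job done as asked, in the order asked, and still so for the second after the job is handed in, with the robot touching nothing.
It also fails if it takes over 51 s, if anything falls off the work surface, if the arm or the gripper's body presses on something with over 40 N, if the wrist force passes 120 N, or if a joint passes its speed limit or range.

## Working session

There is one attempt and no reset: what is moved stays moved. The work goes in short steps, Python scripts to look and compute and a tool call to move; the robot and the scene stay as the last step left them, time stands still between calls to the robot, and variables do not carry over. Pictures are saved under pics/ and viewed, at most 10 in all, crops included, and the job is handed in when it is done.

Besides the shell and the picture viewer there is one more tool, called after "Request:" by a JSON object that holds its "method" and its "body". drive_tool: Moves the arm, as the interface text tells. Its arguments: {"type":"object","properties":{"targets":{"type":"array"},"force":{"type":"number"}},"required":["targets"]}

```bash
mkdir -p pics; cat > h.py <<'E'
import numpy as np, cv2
from scipy.spatial.transform import Rotation as R
from cell import arm
def ray(im,uv,cam=None):
    K=np.array(im["intrinsics"]);p=(np.array(uv,float)-K[:2,2])/[K[0,0],K[1,1]]
    s=p.copy()
    for _ in range(30): s=p/(1+im["k1"]*(s@s))
    d=np.r_[s,1]
    Rm=R.from_rotvec(np.ravel(im["rvec"])).as_matrix();t=np.ravel(im["tvec"])
    return -Rm.T@t, Rm.T@d
def at_z(im,uv,z):
    o,d=ray(im,uv);return o+d*(z-o[2])/d[2]
def proj(im,P):
    Rm=R.from_rotvec(np.ravel(im["rvec"])).as_matrix();c=Rm@np.array(P)+np.ravel(im["tvec"])
    s=c[:2]/c[2];s=s*(1+im["k1"]*(s@s));K=np.array(im["intrinsics"]);return s*[K[0,0],K[1,1]]+K[:2,2]
E
python3 - <<'E'
from h import *
import pickle
for n in("top","side"):
    im=arm.get_image(n);pickle.dump(im,open(n+".pkl","wb"))
    cv2.imwrite(f"pics/{n}0.png",cv2.resize(im["pixels"][:,:,::-1],(800,500),interpolation=cv2.INTER_CUBIC))
o=arm.observe();print(o)
E
```

```text
{'clock': 0.1, 'joints': array([-1.34257854,  0.43513223,  0.02496875,  1.57400421, -0.01157462,
        1.13399983, -0.07509313]), 'dq': array([-5.41088889e-04, -1.09102131e-03,  1.57744266e-03,  6.32588058e-05,
        1.05348093e-03, -3.08002582e-04,  2.85717023e-04]), 'joint_efforts': array([ 3.00683903e-03, -6.69130039e+01,  9.87958387e-01, -3.15143824e+01,
       -6.05595019e-02,  3.75943794e-02,  7.30023862e-05]), 'position': array([0.20290594, 0.59060949, 0.19003726]), 'ee_rot': array([-5.17340583e-01, -3.09861838e+00,  2.19389220e-03]), 'force': array([-7.27149484e-02,  2.18870118e-01,  1.13240570e-05]), 'ft_torque': array([ 0.01042864, -0.02050354,  0.03217184]), 'gripper_force': 0.0, 'width': 1.001939525585326}
```

View pics/top0.png

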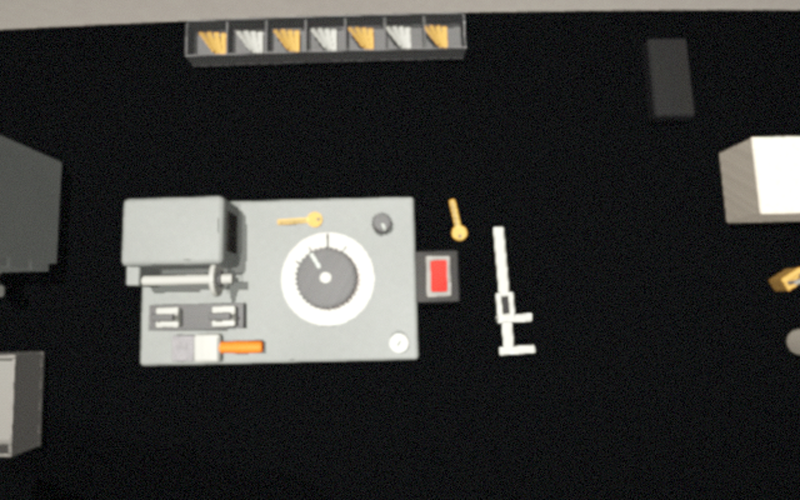

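View pics/side0.png

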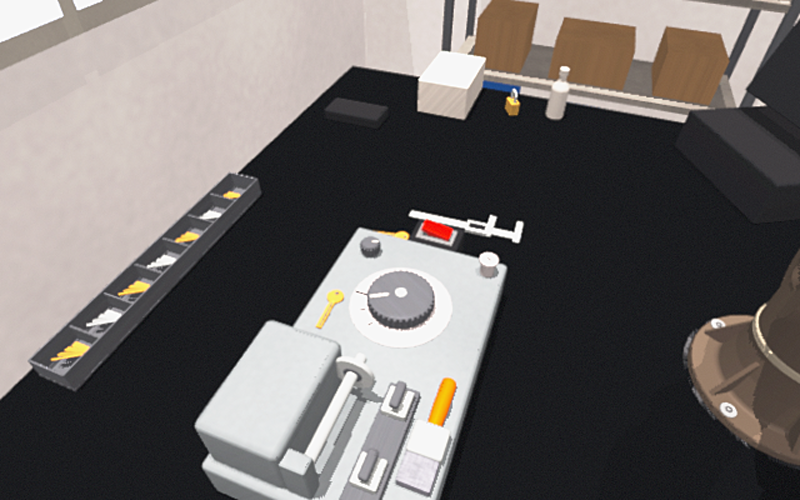

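Top view (800-wide picture): the dial centre is at (325,277), with its line pointing to (311,251). The long tick is near (327,240), the rocker at (438,276) and the small knob at (382,223). The cam is at (398,342).

```bash
python3 - <<'E'
from h import *
import pickle
im=pickle.load(open("top.pkl","rb"));s=pickle.load(open("side.pkl","rb"))
f=lambda u,v,z:at_z(im,(u*.8,v*.8),z)
print("dial",f(325,277,.108),"side",at_z(s,(401*.8,293*.8),.108))
print("deckcorners",[f(*c,.08).round(3) for c in((412,198),(418,358),(142,364))])
print("rocker",f(438,276,.085),"side",at_z(s,(437*.8,231*.8),.085))
print("knob",f(382,220,.1),"cam",f(398,341,.11),"tick",f(327,236,.082), "cam side",at_z(s,(489*.8,258*.8),.11))
px=im["pixels"][175:270,210:380,::-1]
cv2.imwrite("pics/crop.png",cv2.resize(px,None,fx=4.7,fy=4.7,interpolation=cv2.INTER_CUBIC))
E
```

```text
dial [0.54971123 0.11327705 0.108     ] side [0.54838682 0.11440789 0.108     ]
deckcorners [array([ 0.676, -0.025,  0.08 ]), array([ 0.421, -0.027,  0.08 ]), array([0.422, 0.407, 0.08 ])]
rocker [ 0.54805329 -0.06201578  0.085     ] side [ 0.54642336 -0.05585059  0.085     ]
knob [0.637278  0.0239471 0.1      ] cam [0.4501773  0.00413188 0.11      ] tick [0.61682313 0.11275477 0.082     ] cam side [0.44721474 0.00266317 0.11      ]
```

View pics/crop.png

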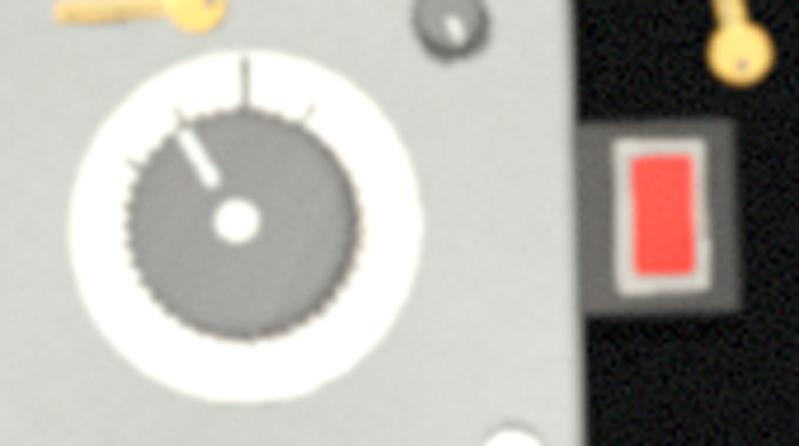

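The line sits at the second tick, so the dial is at 0.524 and needs one click. The dial centre is about (0.549, 0.113) and the machine's yaw is about 0. Both agree with the deck edges and the side view. I'll approach the front of the dial with the fingers shut. At the present yaw, a finger corner points at the knurling.

Request:
{"method": "drive_tool", "body": {"targets": [[0,0,0,0,0,1.2,0],[0,0,0,0.5,-1.05,1.5,0],[0,0,0,1.0,-2.1,1.5,0],[0,0,0,1.5,-3.15,1.5,0],[0,0,0,2.0,-4.2,1.5,0]]}}

```text
clock: 0.6
position: [0.2835, 0.4212, 0.2505]
ee_rot: [-0.517, -3.099, 0.0]
force: [0.9, 0.1, 1.3]
width: 0.614
gripper_force: 0.0
```

Request:
{"method": "drive_tool", "body": {"targets": [[0,0,0,0.55,-1.05,0,0],[0,0,0,1.1,-2.1,0,0],[0,0,0,1.65,-3.15,0,0],[0,0,0,2.2,-4.2,0,0],[0,0,0,2.75,-5.2,0,0]]}}

```text
clock: 1.1
position: [0.3934, 0.213, 0.2507]
ee_rot: [-0.518, -3.099, -0.0]
force: [1.1, -0.1, -0.2]
width: 0.176
gripper_force: 0.0
```

Request:
{"method": "drive_tool", "body": {"targets": [[0,0,0,0.6,-1.0,0,0],[0,0,0,1.2,-2.0,0,0],[0,0,0,1.5,-3.2,0,0],[0,0,0,1.5,-3.2,0,0]]}}

```text
clock: 1.5
position: [0.4542, 0.08, 0.2508]
ee_rot: [0.532, 3.095, -0.003]
force: [-0.8, 0.1, 0.4]
width: 0.006
gripper_force: 0.0
```

Request:
{"method": "drive_tool", "body": {"targets": [[0,0,0,0,0,-1.2,0],[0,0,0,0,0,-2.4,0],[0,0,0,0,0,-3.4,0],[0,0,0,0,0,-3.95,0],[0,0,0,0,0,-3.95,0]]}}

```text
clock: 2.0
position: [0.4503, 0.0867, 0.0901]
ee_rot: [-0.516, -3.093, 0.005]
force: [0.3, 0.0, 0.3]
width: -0.0
gripper_force: 0.0
```

```bash
python3 - <<'E'
from h import *
import pickle
o=arm.observe();print(o["position"],o["force"])
s=arm.get_image("side");w=arm.get_image("wrist")
a=cv2.resize(s["pixels"][150:310,260:440,::-1],(400,356),interpolation=cv2.INTER_CUBIC)
b=cv2.resize(w["pixels"][:,:,::-1],(400,250),interpolation=cv2.INTER_AREA)
b=cv2.copyMakeBorder(b,0,106,0,0,cv2.BORDER_CONSTANT)
cv2.imwrite("pics/a1.png",np.hstack([a,b]))
c=o["position"]+[.0152,.0149,0]
u=proj(s,c);print(((u-[260,150])*400/180).round(1))
E
```

```text
[0.45032588 0.08673753 0.09007397] [0.28035433 0.03498218 0.33257241]
[237.9 218.9]
```

View pics/a1.png

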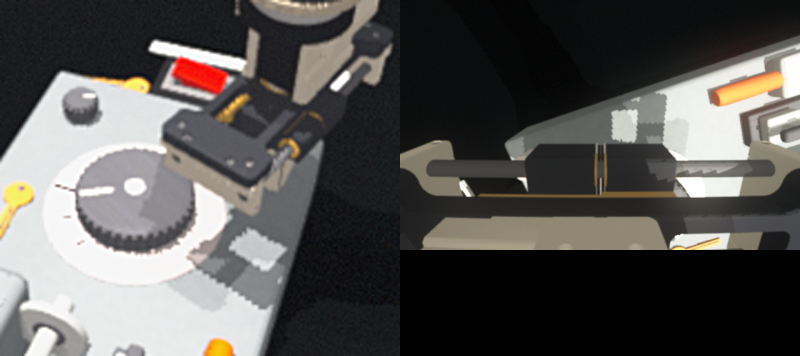

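The side view shows the gripper in front of the dial, which is free. The fingertip is hidden behind the gripper body. Next I move to contact in small steps.

Request:
{"method": "drive_tool", "body": {"targets": [[0,0,0,0.4,0,0,0],[0,0,0,0.6,0,0,0],[0,0,0,0.7,0,0,0],[0,0,0,0.75,0,0,0],[0,0,0,0.8,0,0,0]]}}

```text
clock: 2.6
position: [0.4849, 0.0872, 0.0931]
ee_rot: [0.517, 3.099, 0.0]
force: [-1.2, 1.8, 0.6]
width: 0.003
gripper_force: 0.0
```

Request:
{"method": "drive_tool", "body": {"targets": [[0,0,0,0.03,0,0,0],[0,0,0,0.06,0,0,0],[0,0,0,0.06,0,0,0]]}}

```text
clock: 2.9
position: [0.4874, 0.0871, 0.0927]
ee_rot: [-0.517, -3.099, -0.0]
force: [-0.2, -0.9, 0.2]
width: 0.006
gripper_force: 0.0
```

Request:
{"method": "drive_tool", "body": {"targets": [[0,0,0,0.03,0,0,0],[0,0,0,0.06,0,0,0],[0,0,0,0.06,0,0,0]]}}

```text
clock: 3.2
position: [0.49, 0.0871, 0.0927]
ee_rot: [0.517, 3.099, 0.0]
force: [-0.5, -0.2, -1.3]
width: 0.004
gripper_force: 0.0
```

Request:
{"method": "drive_tool", "body": {"targets": [[0,0,0,0.03,0,0,0],[0,0,0,0.06,0,0,0],[0,0,0,0.06,0,0,0]]}}

```text
clock: 3.5
position: [0.4924, 0.0871, 0.0927]
ee_rot: [0.517, 3.099, 0.0]
force: [-0.5, 0.3, -0.1]
width: 0.006
gripper_force: 0.0
```

Request:
{"method": "drive_tool", "body": {"targets": [[0,0,0,0.03,0,0,0],[0,0,0,0.06,0,0,0],[0,0,0,0.06,0,0,0]]}}

```text
clock: 3.8
position: [0.4948, 0.0871, 0.0928]
ee_rot: [0.517, 3.098, 0.0]
force: [-0.7, 0.4, 0.3]
width: 0.004
gripper_force: 0.0
```

Request:
{"method": "drive_tool", "body": {"targets": [[0,0,0,0.03,0,0,0],[0,0,0,0.06,0,0,0],[0,0,0,0.06,0,0,0]]}}

```text
clock: 4.1
position: [0.4973, 0.0871, 0.0928]
ee_rot: [0.517, 3.098, 0.0]
force: [-1.0, 0.4, 0.9]
width: 0.008
gripper_force: 0.0
```

Request:
{"method": "drive_tool", "body": {"targets": [[0,0,0,0.03,0,0,0],[0,0,0,0.06,0,0,0],[0,0,0,0.06,0,0,0]]}}

```text
clock: 4.4
position: [0.4996, 0.0871, 0.0927]
ee_rot: [0.517, 3.099, 0.0]
force: [0.9, -0.9, -0.1]
width: 0.008
gripper_force: 0.0
```

```bash
cat > look.py <<'E'
from h import *
import sys
n=sys.argv[1]
o=arm.observe();print(o["clock"],o["position"],o["force"])
s=arm.get_image("side");t=arm.get_image("top")
a=cv2.resize(s["pixels"][170:310,250:410,::-1],(480,420),interpolation=cv2.INTER_CUBIC)
b=cv2.resize(t["pixels"][170:275,200:280,::-1],(320,420),interpolation=cv2.INTER_CUBIC)
cv2.imwrite(f"pics/{n}.png",np.hstack([a,b]))
print("tcp in crop",((proj(s,o["position"])-[250,170])*3).round(1), "dial front edge",((proj(s,[.5,.113,.1])-[250,170])*3).round(1))
E
python3 look.py l1
```

```text
4.4 [0.49962403 0.08709946 0.09273903] [ 0.89577467 -0.85799886 -0.10250901]
tcp in crop [303.5 199.6] dial front edge [290.6 222.7]
```

View pics/l1.png

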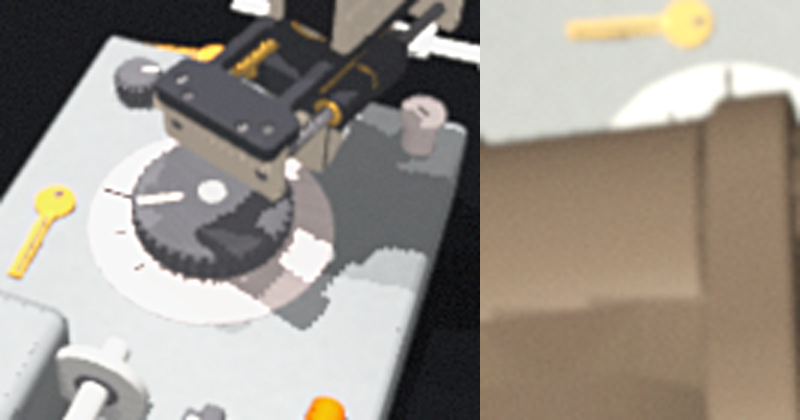

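```bash
python3 - <<'E'
from h import *
import pickle
s=pickle.load(open("side.pkl","rb"));t=pickle.load(open("top.pkl","rb"))
for a in(60,30,0,-30):
    r=np.radians(a);d=np.array([np.cos(r),np.sin(r),0])
    f=lambda rad,z:np.array([.549,.113,z])+d*rad
    print(a,"line",((proj(s,f(.047,.108))-[250,170])*3).round(),"tick60-72",*[((proj(s,f(q,.081))-[250,170])*3).round() for q in(.054,.072)],
     "topcrop line",((proj(t,f(.047,.108))-[210,175])*4.7).round(),"tick",((proj(t,f(.06,.081))-[210,175])*4.7).round())
E
```

```text
60 line [149. 230.] tick60-72 [141. 266.] [116. 281.] topcrop line [136. 166.] tick [121. 157.]
30 line [133. 201.] tick60-72 [123. 232.] [ 93. 236.] topcrop line [177. 123.] tick [172. 104.]
0 line [139. 170.] tick60-72 [130. 197.] [103. 189.] topcrop line [234. 106.] tick [242.  83.]
-30 line [163. 146.] tick60-72 [157. 170.] [140. 154.] topcrop line [292. 120.] tick [313. 100.]
```

The dial is still at the second tick and there is no contact yet, so the tips are slimmer than assumed. I'll keep advancing.

Request:
{"method": "drive_tool", "body": {"targets": [[0,0,0,0.03,0,0,0],[0,0,0,0.06,0,0,0],[0,0,0,0.06,0,0,0]]}}

```text
clock: 4.8
position: [0.502, 0.0871, 0.0928]
ee_rot: [0.517, 3.099, 0.0]
force: [0.0, -0.3, -0.7]
width: 0.003
gripper_force: 0.0
```

Request:
{"method": "drive_tool", "body": {"targets": [[0,0,0,0.03,0,0,0],[0,0,0,0.06,0,0,0],[0,0,0,0.06,0,0,0]]}}

```text
clock: 5.1
position: [0.5045, 0.0871, 0.0928]
ee_rot: [0.517, 3.098, 0.0]
force: [-0.5, 0.4, -0.3]
width: 0.006
gripper_force: 0.0
```

```bash
python3 - <<'E'
from h import *
o=arm.observe();p=o["position"];print(p,o["ee_rot"],o["force"])
s=arm.get_image("side");w=arm.get_image("wrist")
g=lambda P:((proj(s,P)-[270,130])*5).round().astype(int)
img=cv2.resize(s["pixels"][130:250,270:420,::-1],None,fx=5,fy=5,interpolation=cv2.INTER_CUBIC)
for z,c in((0,(0,0,255)),(.019,(0,255,0)),(.066,(255,0,0)),(.1,(255,255,0))):
    q=g(p+[0,0,z]);print(z,q);cv2.circle(img,tuple(int(v) for v in q),4,c,1)
cv2.imwrite("pics/s2.png",img)
cv2.imwrite("pics/w2.png",w["pixels"][:,:,::-1]);print(np.round(w["mount"],3))
E
```

```text
[0.50445851 0.08714889 0.09277787] [5.17301411e-01 3.09847059e+00 1.80728648e-04] [-0.52438143  0.44588488 -0.31498522]
0 [393 529]
0.019 [396 494]
0.066 [404 401]
0.1 [411 328]
[[-0.001 -0.968 -0.253  0.069]
 [ 1.    -0.001 -0.001 -0.001]
 [ 0.001 -0.253  0.968 -0.194]
 [ 0.     0.     0.     1.   ]]
```

View pics/s2.png

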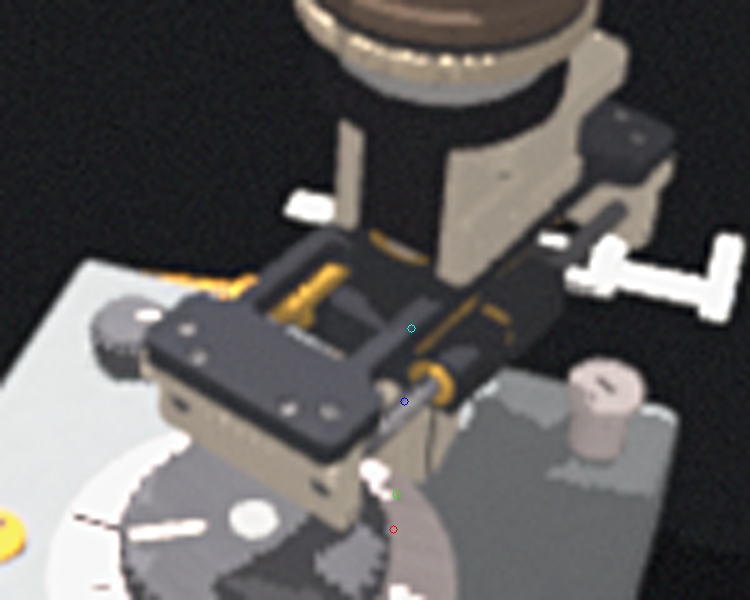

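View pics/w2.png

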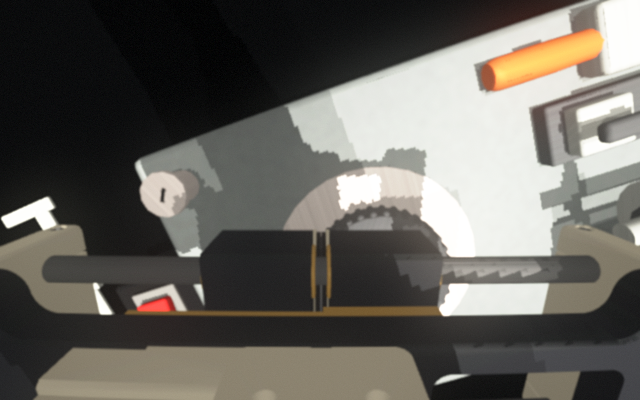

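```bash
python3 - <<'E'
from h import *
import pickle
s=pickle.load(open("side.pkl","rb"))
g=lambda u,v:(u/5+270,v/5+130)
for z in(.093,.11,.13,.16): print(z,"fingbot",at_z(s,g(430,478),z).round(3),"bodycorner",at_z(s,g(345,530),z).round(3))
o=arm.observe();w=arm.get_image("wrist");M=np.array(w["mount"])
T=np.eye(4);T[:3,:3]=R.from_rotvec(o["ee_rot"]).as_matrix();T[:3,3]=o["position"]
C=np.linalg.inv(T@M);w["rvec"]=R.from_matrix(C[:3,:3]).as_rotvec();w["tvec"]=C[:3,3]
print("tcp px",proj(w,o["position"]),"dial centre",proj(w,[.549,.113,.108]),"dial front",proj(w,[.5,.113,.108]),"dial left",proj(w,[.549,.162,.108]),"cam top",proj(w,[.449,.004,.11]))
for d in (.0,.019,.066): print(d,[proj(w,o["position"]+[x,y,d]).round() for x in(-.01,.01) for y in(-.02,.02)])
E
```

```text
0.093 fingbot [0.499 0.058 0.093] bodycorner [0.521 0.094 0.093]
0.11 fingbot [0.496 0.074 0.11 ] bodycorner [0.517 0.108 0.11 ]
0.13 fingbot [0.492 0.092 0.13 ] bodycorner [0.512 0.125 0.13 ]
0.16 fingbot [0.486 0.119 0.16 ] bodycorner [0.505 0.15  0.16 ]
tcp px [322.68877212 228.33654309] dial centre [381.75753118 284.44868464] dial front [360.08804325 217.70578614] dial left [453.9267419  262.12139289] cam top [164.47423777 198.60165539]
0.0 [array([290., 224.]), array([346., 206.]), array([300., 250.]), array([355., 232.])]
0.019 [array([287., 234.]), array([349., 214.]), array([298., 262.]), array([358., 243.])]
0.066 [array([276., 270.]), array([358., 244.]), array([291., 305.]), array([370., 281.])]
```

No contact where there should be, and both pictures suggest the visible tips end higher than the reported TCP. I'll back off and probe the free deck gently to calibrate the height.

Request:
{"method": "drive_tool", "body": {"targets": [[0,0,0,-0.6,0,0,0],[0,0,0,-1.2,0,0,0],[0,0,0,-1.2,0,0,0],[0,0,0,-1.2,0,-0.2,0],[0,0,0,-1.2,0,-0.2,0]]}}

```text
clock: 5.75
position: [0.4566, 0.0872, 0.084]
ee_rot: [-0.517, -3.099, 0.0]
force: [-0.3, 0.5, -0.5]
width: 0.01
gripper_force: 0.0
```

Request:
{"method": "drive_tool", "body": {"targets": [[0,0,0,0,0,-0.05,0],[0,0,0,0,0,-0.1,0],[0,0,0,0,0,-0.15,0],[0,0,0,0,0,-0.15,0]]}}

```text
clock: 6.15
position: [0.4562, 0.087, 0.0784]
ee_rot: [-0.518, -3.098, 0.001]
force: [-0.2, -0.3, 0.7]
width: 0.005
gripper_force: 0.0
```

Request:
{"method": "drive_tool", "body": {"targets": [[0,0,0,0,0,-0.05,0],[0,0,0,0,0,-0.1,0],[0,0,0,0,0,-0.1,0]]}}

```text
clock: 6.45
position: [0.456, 0.0871, 0.0745]
ee_rot: [-0.517, -3.098, 0.0]
force: [0.9, -0.2, 0.7]
width: 0.005
gripper_force: 0.0
```

Request:
{"method": "drive_tool", "body": {"targets": [[0,0,0,0,0,-0.05,0],[0,0,0,0,0,-0.1,0],[0,0,0,0,0,-0.1,0]]}}

```text
clock: 6.75
position: [0.456, 0.0871, 0.0705]
ee_rot: [-0.517, -3.098, 0.0]
force: [-0.5, 0.2, -0.6]
width: 0.006
gripper_force: 0.0
```

Request:
{"method": "drive_tool", "body": {"targets": [[0,0,0,0,0,-0.05,0],[0,0,0,0,0,-0.1,0],[0,0,0,0,0,-0.1,0]]}}

```text
clock: 7.05
position: [0.4561, 0.0871, 0.0665]
ee_rot: [-0.517, -3.098, 0.0]
force: [-1.0, 0.1, 0.5]
width: 0.003
gripper_force: 0.0
```

Request:
{"method": "drive_tool", "body": {"targets": [[0,0,0,0,0,-0.05,0],[0,0,0,0,0,-0.1,0],[0,0,0,0,0,-0.1,0]]}}

```text
clock: 7.35
position: [0.4561, 0.0871, 0.0625]
ee_rot: [-0.517, -3.098, 0.0]
force: [-0.3, 0.3, 0.4]
width: 0.006
gripper_force: 0.0
```

Request:
{"method": "drive_tool", "body": {"targets": [[0,0,0,0,0,-0.05,0],[0,0,0,0,0,-0.1,0],[0,0,0,0,0,-0.1,0]]}}

```text
clock: 7.65
position: [0.456, 0.0871, 0.0585]
ee_rot: [-0.517, -3.098, 0.0]
force: [-0.3, -0.6, 0.8]
width: 0.004
gripper_force: 0.0
```

```bash
python3 - <<'E'
from h import *
import pickle
o=arm.observe();p=o["position"];print(p)
s=arm.get_image("side");pickle.dump((s,o),open("s3.pkl","wb"))
img=cv2.resize(s["pixels"][150:270,310:430,::-1],None,fx=5,fy=5,interpolation=cv2.INTER_CUBIC)
for z,c in((0,(0,0,255)),(.03,(0,255,0)),(.066,(255,0,0))):
    q=((proj(s,p+[0,0,z])-[310,150])*5).astype(int);print(z,q);cv2.circle(img,tuple(int(v) for v in q),4,c,1)
cv2.imwrite("pics/s3.png",img)
E
```

```text
[0.45603853 0.0870846  0.05847747]
0 [312 525]
0.03 [321 473]
0.066 [331 406]
```

View pics/s3.png

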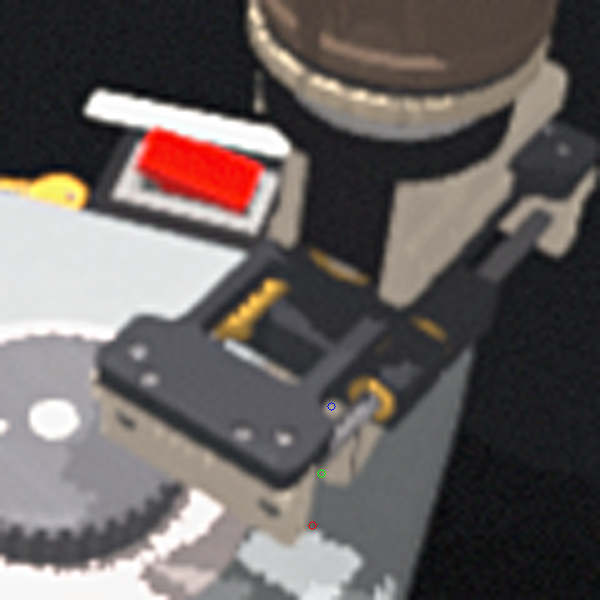

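The picture shows the fingertip's bottom at about (350,480), well above and to the right of the projected TCP at (312,525). The real tip therefore ends roughly 30 mm above the reported TCP. I'll keep lowering gently to find the deck, and stop above TCP z 0.048 so the body clears the cam and dial.

Request:
{"method": "drive_tool", "body": {"targets": [[0,0,0,0,0,-0.05,0],[0,0,0,0,0,-0.1,0],[0,0,0,0,0,-0.1,0]]}}

```text
clock: 8.0
position: [0.456, 0.0871, 0.0545]
ee_rot: [-0.517, -3.098, 0.0]
force: [0.1, 0.6, 0.9]
width: 0.005
gripper_force: 0.0
```

```bash
python3 - <<'E'
from h import *
import pickle
s,o=pickle.load(open("s3.pkl","rb"))
g=lambda u,v:(u/5+310,v/5+150)
for z in(.08,.085,.09,.1,.12): print(z,"tip",at_z(s,g(350,482),z).round(3),at_z(s,g(328,480),z).round(3))
for z in(.12,.14,.16): print(z,"plate low",at_z(s,g(295,545),z).round(3),"far-right rod end", at_z(s,g(100,385),z).round(3))
E
```

```text
0.08 tip [0.446 0.08  0.08 ] [0.454 0.082 0.08 ]
0.085 tip [0.446 0.085 0.085] [0.453 0.086 0.085]
0.09 tip [0.445 0.089 0.09 ] [0.453 0.091 0.09 ]
0.1 tip [0.444 0.097 0.1  ] [0.452 0.099 0.1  ]
0.12 tip [0.442 0.114 0.12 ] [0.449 0.116 0.12 ]
0.12 plate low [0.453 0.146 0.12 ] far-right rod end [0.536 0.102 0.12 ]
0.14 plate low [0.45  0.162 0.14 ] far-right rod end [0.53 0.12 0.14]
0.16 plate low [0.448 0.178 0.16 ] far-right rod end [0.525 0.137 0.16 ]
```

Request:
{"method": "drive_tool", "body": {"targets": [[0,0,0,0,0,-0.03,0],[0,0,0,0,0,-0.06,0],[0,0,0,0,0,-0.06,0]]}}

```text
clock: 8.3
position: [0.4561, 0.0871, 0.0522]
ee_rot: [-0.517, -3.099, 0.0]
force: [-0.3, 0.2, -0.9]
width: 0.005
gripper_force: 0.0
```

Request:
{"method": "drive_tool", "body": {"targets": [[0,0,0,0,0,-0.03,0],[0,0,0,0,0,-0.06,0],[0,0,0,0,0,-0.06,0]]}}

```text
clock: 8.6
position: [0.4561, 0.0871, 0.0498]
ee_rot: [-0.517, -3.098, 0.0]
force: [-0.1, 0.8, -0.8]
width: 0.006
gripper_force: 0.0
```

Request:
{"method": "drive_tool", "body": {"targets": [[0,0,0,0,0,-0.03,0],[0,0,0,0,0,-0.06,0],[0,0,0,0,0,-0.06,0]]}}

```text
clock: 8.9
position: [0.4561, 0.0871, 0.0474]
ee_rot: [-0.517, -3.099, 0.0]
force: [0.1, -0.5, 0.5]
width: 0.001
gripper_force: 0.0
```

Request:
{"method": "drive_tool", "body": {"targets": [[0,0,0,0,0,-0.03,0],[0,0,0,0,0,-0.06,0],[0,0,0,0,0,-0.06,0]]}}

```text
clock: 9.2
position: [0.4562, 0.0871, 0.045]
ee_rot: [-0.517, -3.099, 0.0]
force: [0.3, -0.3, 0.2]
width: 0.007
gripper_force: 0.0
```

Request:
{"method": "drive_tool", "body": {"targets": [[0,0,0,0,0,-0.03,0],[0,0,0,0,0,-0.06,0],[0,0,0,0,0,-0.06,0]]}}

```text
clock: 9.5
position: [0.4563, 0.0872, 0.0441]
ee_rot: [0.518, 3.099, 0.002]
force: [-7.2, -0.8, 27.1]
width: 0.002
gripper_force: 13.7
```

Request:
{"method": "drive_tool", "body": {"targets": [[0,0,0,0,0,-0.03,0],[0,0,0,0,0,-0.06,0],[0,0,0,0,0,-0.06,0]]}}

```text
clock: 9.8
position: [0.4565, 0.0873, 0.0438]
ee_rot: [0.519, 3.098, 0.004]
force: [-19.3, -3.5, 66.4]
width: 0.006
gripper_force: 33.6
```

The deck touches at TCP z of about 0.0443, so the real tips end 36 mm above the reported TCP. I'll raise to a tip height of about 0.091 (TCP 0.055) and approach the dial again.

Request:
{"method": "drive_tool", "body": {"targets": [[0,0,0,0,0,0.2,0],[0,0,0,0,0,0.4,0],[0,0,0,0.3,0,0.4,0],[0,0,0,0.55,0,0.4,0],[0,0,0,0.6,0,0.4,0]]}}

```text
clock: 10.3
position: [0.4821, 0.0871, 0.056]
ee_rot: [0.518, 3.098, -0.0]
force: [-0.9, 0.2, 0.2]
width: 0.009
gripper_force: 0.0
```

Request:
{"method": "drive_tool", "body": {"targets": [[0,0,0,0.03,0,0,0],[0,0,0,0.06,0,0,0],[0,0,0,0.06,0,0,0]]}}

```text
clock: 10.6
position: [0.4824, 0.087, 0.056]
ee_rot: [-0.517, -3.098, 0.001]
force: [-0.1, 0.5, -0.1]
width: -0.0
gripper_force: 0.0
```

Request:
{"method": "drive_tool", "body": {"targets": [[0,0,0,0.05,0,0,0],[0,0,0,0.1,0,0,0],[0,0,0,0.1,0,0,0]]}}

```text
clock: 10.9
position: [0.4869, 0.0872, 0.0564]
ee_rot: [0.517, 3.098, 0.0]
force: [0.1, 0.4, -0.0]
width: 0.005
gripper_force: 0.0
```

Request:
{"method": "drive_tool", "body": {"targets": [[0,0,0,0.03,0,0,0],[0,0,0,0.06,0,0,0],[0,0,0,0.06,0,0,0]]}}

```text
clock: 11.2
position: [0.4892, 0.0871, 0.0564]
ee_rot: [0.517, 3.099, 0.0]
force: [0.4, -0.4, -0.4]
width: 0.005
gripper_force: 0.0
```

Request:
{"method": "drive_tool", "body": {"targets": [[0,0,0,0.03,0,0,0],[0,0,0,0.05,0,0,0],[0,0,0,0.05,0,0,0]]}}

```text
clock: 11.5
position: [0.4902, 0.0869, 0.0561]
ee_rot: [-0.517, -3.097, 0.001]
force: [-2.7, -0.3, 0.4]
width: 0.004
gripper_force: 1.5
```

Light contact at x of about 0.490. I'll start the stroke to the left (+y, clockwise) along the arc, pressing in about 1 mm.

Request:
{"method": "drive_tool", "body": {"targets": [[0,0,0,0.025,0,0,0],[0,0,0,0.005,0.08,0,0],[0,0,0,-0.015,0.165,0,0],[0,0,0,-0.015,0.165,0,0]]}}

```text
clock: 11.9
position: [0.4898, 0.0939, 0.0563]
ee_rot: [-0.517, -3.098, 0.0]
force: [-5.1, -1.0, 3.5]
width: 0.006
gripper_force: 2.8
```

```bash
cat > ang.py <<'E'
from h import *
s=arm.get_image("side");g=cv2.cvtColor(s["pixels"],cv2.COLOR_RGB2GRAY).astype(np.float32)
best=[]
for a in range(-45,75):
    r=np.radians(a);d=np.array([np.cos(r),np.sin(r),0])
    v=[cv2.getRectSubPix(g,(1,1),tuple(map(float,proj(s,np.array([.549,.113,.108])+d*q))))[0,0] for q in(.026,.030,.034,.038,.042)]
    best.append((np.mean(v),a))
best.sort(reverse=True);print("line azimuth deg (0=long tick, 30=start)",[(round(float(v)),a) for v,a in best[:6]])
o=arm.observe();print(o["clock"],o["position"],o["force"])
E
python3 ang.py
```

```text
line azimuth deg (0=long tick, 30=start) [(255, 27), (255, 26), (255, 28), (254, 29), (253, 25), (251, 30)]
11.95 [0.48985513 0.09376167 0.05633599] [-5.71230913 -2.0784656   5.14494164]
```

Request:
{"method": "drive_tool", "body": {"targets": [[0,0,0,0.01,0.05,0,0],[0,0,0,0.005,0.1,0,0],[0,0,0,0.0,0.15,0,0],[0,0,0,0.0,0.15,0,0]]}}

```text
clock: 12.35
position: [0.4892, 0.099, 0.0563]
ee_rot: [-0.517, -3.097, 0.002]
force: [-7.5, -3.4, 5.5]
width: 0.005
gripper_force: 4.5
```

```bash
python3 ang.py
```

```text
line azimuth deg (0=long tick, 30=start) [(254, 24), (254, 23), (254, 22), (254, 21), (253, 20), (253, 25)]
12.4 [0.48924109 0.09893552 0.05628243] [-7.10269776 -3.58850392  6.10892658]
```

It is turning, with the line now near 22°. I'll continue.

Request:
{"method": "drive_tool", "body": {"targets": [[0,0,0,0.02,0.05,0,0],[0,0,0,0.025,0.1,0,0],[0,0,0,0.025,0.15,0,0],[0,0,0,0.025,0.15,0,0]]}}

```text
clock: 12.8
position: [0.4888, 0.1056, 0.0561]
ee_rot: [-0.516, -3.094, 0.001]
force: [-11.2, -1.3, 8.9]
width: 0.005
gripper_force: 8.7
```

```bash
python3 ang.py
```

```text
line azimuth deg (0=long tick, 30=start) [(226, 15), (226, 16), (225, 17), (225, 14), (223, 13), (222, 18)]
12.85 [0.48882534 0.10564161 0.05615482] [-12.24563296  -1.11370339  10.92560243]
```

Request:
{"method": "drive_tool", "body": {"targets": [[0,0,0,0,0.05,0,0],[0,0,0,0,0.1,0,0],[0,0,0,0,0.15,0,0],[0,0,0,0,0.15,0,0]]}}

```text
clock: 13.25
position: [0.489, 0.1132, 0.0561]
ee_rot: [-0.514, -3.095, -0.001]
force: [-10.7, 2.9, 7.1]
width: 0.005
gripper_force: 7.6
```

```bash
python3 ang.py
```

```text
line azimuth deg (0=long tick, 30=start) [(169, 6), (169, 5), (167, 7), (167, 4), (164, 3), (162, 8)]
13.3 [0.48895656 0.11321187 0.05611462] [-10.7548392    3.86569374   6.60313451]
```

It is past half-way and the detent is pulling it on. I'll follow it a little, then retreat straight back.

Request:
{"method": "drive_tool", "body": {"targets": [[0,0,0,0,0.06,0,0],[0,0,0,-0.03,0.1,0,0],[0,0,0,-0.2,0.1,0,0],[0,0,0,-0.6,0.1,0,0],[0,0,0,-0.6,0.1,0,0]]}}

```text
clock: 13.8
position: [0.4663, 0.1156, 0.0564]
ee_rot: [-0.517, -3.099, -0.0]
force: [-0.4, 0.1, -0.0]
width: 0.004
gripper_force: 0.0
```

```bash
python3 ang.py
```

```text
line azimuth deg (0=long tick, 30=start) [(254, 0), (254, -1), (254, 1), (254, -2), (253, -3), (251, 2)]
13.85 [0.46757096 0.11573528 0.05660779] [ 1.14717971 -0.83352662  0.2492716 ]
```

The dial is home at the long tick. Next is the rocker: raise, then go above its back half at about (0.568, -0.063).

Request:
{"method": "drive_tool", "body": {"targets": [[0,0,0,0,0,1.2,0],[0,0,0,0,-0.6,1.8,0],[0,0,0,0.3,-1.7,1.8,0],[0,0,0,0.9,-2.7,1.8,0],[0,0,0,1.6,-3.7,1.8,0]]}}

```text
clock: 14.35
position: [0.5331, -0.0339, 0.1293]
ee_rot: [0.516, 3.096, 0.001]
force: [0.6, 1.4, 0.5]
width: 0.006
gripper_force: 0.0
```

Request:
{"method": "drive_tool", "body": {"targets": [[0,0,0,0.6,-0.6,0,0],[0,0,0,0.95,-0.75,-0.3,0],[0,0,0,0.95,-0.75,-0.9,0],[0,0,0,0.95,-0.75,-1.1,0],[0,0,0,0.95,-0.75,-1.1,0]]}}

```text
clock: 14.85
position: [0.5688, -0.0623, 0.0833]
ee_rot: [-0.517, -3.097, 0.001]
force: [0.2, 0.2, -0.4]
width: 0.007
gripper_force: 0.0
```

```bash
python3 ang.py; python3 - <<'E'
from h import *
o=arm.observe();p=o["position"]
s=arm.get_image("side")
img=cv2.resize(s["pixels"][130:230,300:420,::-1],None,fx=6,fy=6,interpolation=cv2.INTER_CUBIC)
for q,c in((p+[0,0,.036],(0,255,0)),(np.array([.564,-.063,.09]),(255,0,0)),(np.array([.549,-.063,.087]),(255,255,0))):
    q=((proj(s,q)-[300,130])*6).astype(int);print(q);cv2.circle(img,tuple(int(v) for v in q),4,c,1)
cv2.imwrite("pics/r1.png",img)
E
```

```text
line azimuth deg (0=long tick, 30=start) [(254, 0), (254, -1), (254, -2), (254, 1), (253, -3), (250, 2)]
14.9 [ 0.5693609  -0.06225386  0.08435196] [-0.4398537   0.35410306  0.67146814]
[245 224]
[256 293]
[296 310]
```

View pics/r1.png

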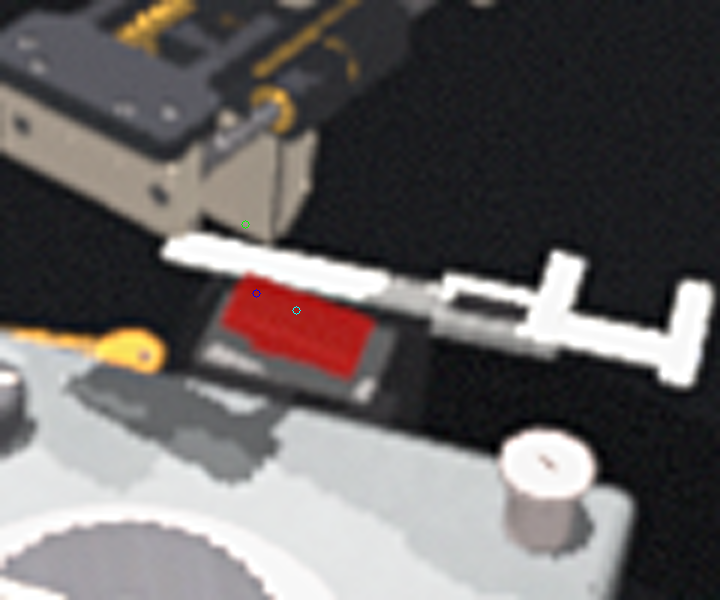

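The tips hang above the raised half, marked at about (256,293), while the plate's middle is seen at (300,325). I'll shift 4 mm towards the machine and press down slowly.

Request:
{"method": "drive_tool", "body": {"targets": [[0,0,0,0,0.1,-0.2,0],[0,0,0,0,0.1,-0.45,0],[0,0,0,0,0.1,-0.55,0],[0,0,0,0,0.1,-0.6,0],[0,0,0,0,0.1,-0.65,0]]}}

```text
clock: 15.45
position: [0.5694, -0.0584, 0.0582]
ee_rot: [-0.517, -3.099, 0.0]
force: [-1.2, 1.2, -0.1]
width: 0.005
gripper_force: 0.0
```

Request:
{"method": "drive_tool", "body": {"targets": [[0,0,0,0,0,-0.05,0],[0,0,0,0,0,-0.1,0],[0,0,0,0,0,-0.1,0]]}}

```text
clock: 15.75
position: [0.5702, -0.0584, 0.0546]
ee_rot: [0.517, 3.097, 0.0]
force: [0.6, -0.6, 3.5]
width: 0.004
gripper_force: 1.4
```

Contact at a tip height of about 0.091. I'll press on.

Request:
{"method": "drive_tool", "body": {"targets": [[0,0,0,0,0,-0.05,0],[0,0,0,0,0,-0.1,0],[0,0,0,0,0,-0.1,0]]}}

```text
clock: 16.05
position: [0.5688, -0.0582, 0.0499]
ee_rot: [-0.517, -3.097, 0.0]
force: [-0.3, 0.6, -0.8]
width: 0.006
gripper_force: 0.0
```

Request:
{"method": "drive_tool", "body": {"targets": [[0,0,0,0,0,-0.05,0],[0,0,0,0,0,-0.08,0],[0,0,0,0,0,-0.08,0]]}}

```text
clock: 16.35
position: [0.5688, -0.0583, 0.0483]
ee_rot: [-0.518, -3.098, -0.001]
force: [-6.2, 1.4, 21.1]
width: 0.006
gripper_force: 9.5
```

The force dropped to zero, so it snapped over, and then the tip met the stop. I'll lift straight up and move clear.

Request:
{"method": "drive_tool", "body": {"targets": [[0,0,0,0,0,0.4,0],[0,0,0,0,0,1.4,0],[0,0,0,0,0,2.5,0],[0,0,0,0,0,3.5,0],[0,0,0,-0.8,-0.8,4,0]]}}

```text
clock: 16.85
position: [0.5413, -0.0861, 0.2098]
ee_rot: [0.505, 3.096, 0.003]
force: [0.7, 0.1, -0.6]
width: 0.007
gripper_force: 0.0
```

Request:
{"method": "drive_tool", "body": {"targets": [[0,0,0,-0.9,-0.8,0,0],[0,0,0,-1.8,-1.6,0,0],[0,0,0,-2.2,-2.4,0,0],[0,0,0,-2.2,-3.2,0,0],[0,0,0,-2.2,-3.2,0,0]]}}

```text
clock: 17.35
position: [0.4477, -0.2226, 0.2073]
ee_rot: [0.527, 3.097, -0.002]
force: [0.4, -0.2, 0.0]
width: 0.006
gripper_force: 0.0
```

```bash
python3 ang.py; python3 - <<'E'
from h import *
s=arm.get_image("side");t=arm.get_image("top")
a=cv2.resize(s["pixels"][165:275,250:410,::-1],(480,330),interpolation=cv2.INTER_CUBIC)
b=cv2.resize(t["pixels"][150:300,210:380,::-1],(320,282),interpolation=cv2.INTER_CUBIC);b=cv2.copyMakeBorder(b,0,48,0,0,cv2.BORDER_CONSTANT)
cv2.imwrite("pics/fin.png",np.hstack([a,b]))
E
```

```text
line azimuth deg (0=long tick, 30=start) [(254, 0), (254, -1), (254, -2), (254, 1), (253, -3), (250, 2)]
17.4 [ 0.44826849 -0.22009454  0.2069595 ] [ 1.16449895  0.12022656 -0.01629091]
```

View pics/fin.png

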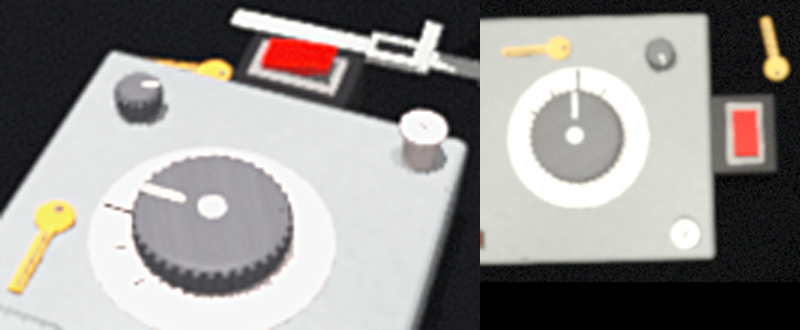

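The white line is at the long tick, at (575,95) in the top view. The rocker's slope has flipped: its red plate is now at (300,55) in the side view. The small knob, cam, both blanks and the caliper look unmoved, and the hand is clear.

```bash
python3 -c "
from cell import arm
print(arm.sign_off())"
```

```text
the job is handed in; nothing more can be done
None
```

The dial is clicked home with its white line at the long tick and the rocker is switched on. The hand is clear with nothing else seen to move (brush not in the final view), and the job was handed in at about 17.5 s.

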